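# Eject a roller from its feeder and trap it on the ramp

### The arm

A 7-joint arm with a two-finger parallel gripper is mounted at the origin on a cart in front of the work surface, level with it; the furniture and walls round the work are solid. World frame = base frame: x ahead of the robot, y to its left, z up, the work surface at z = 0. Lengths are in m, angles in rad, forces in N, time in s.
With the tool pointing down it reaches from about 0.425 to 0.925 m from the base axis. Payload 6.8 kg.
Tool frame: the origin (TCP) lies on the front face of the gripper's body, between the roots of the fingers; the fingertips stand 73 mm ahead of it and the grasp point (between the pads) lies 54 mm ahead of it (env.nose_length is the distance from the TCP to the fingertips, in m); z points along the fingers, y is the line along which they close (so a half turn about z gives the same grasp; the last joint's range is limited). The gripper opens to 85 mm and grips with 20 to 120 N. Pads are 22 mm wide; open, the fingers measure 114 mm over their backs; the gripper's body (76 mm by 85 mm) begins 54 mm behind the grasp point. The pads swing forward as they close: fully open they stand 13 mm farther back than shut.
Start: joints at [1.079, 0.477, 0.022, 1.555, -0.011, 1.109, -0.083], TCP at [0.253, -0.626, 0.304] pointing down, gripper open.
Joint ranges: [-2.96, 2.96], [-0.34, 2.1], [-1.41, 1.46], [0.24, 2.44], [-1.37, 4.51], [0.17, 1.92], [-2.96, 2.96]. Speed limits (rad/s): [2.39, 2.39, 3.14, 3.14, 3.14, 3.14, 3.14].

### API

Orientations are given as a unit quaternion [w, x, y, z].
In Python, from cell import env, kin, camera, calibration, job gives the robot as it stands. The module is installed in compiled form; this text tells all that it offers. Calls block until the motion is done:
- env.reach(position, orientation): joint-space move of the TCP to a pose.
- env.movel(position, velocity=0.15, rot=None, stop_force=None): straight line of the TCP; rot=None keeps the orientation; velocity is the mean speed in m/s. With stop_force (N) it stops when the force on the tool has changed by that much, and returns True; else False.
- env.goto_joints(angles): joint-space move.
- env.grip(opening, f_grip=None): finger opening in m; f_grip is the grip in N (None keeps the last); returns when the fingers have stopped.
- env.dwell(seconds).
- kin.inverse_kinematics(position, orientation): joint angles nearest the present ones, or None.
- env.get_state(): the state.
- camera(name): name is "scene" or "top" or "wrist"; returns (picture, depth): 420x560x3 uint8, blue, green, red; 420x560 float32, m along the optical axis (not along the pixel's ray), 0 where there is no reading.
- calibration(name): a dict with "fx", "fy", "cx", "cy" (pixels), "rvec" (rotation vector, rad) and "tvec" (3), from world to camera coordinates, as OpenCV has them. Camera axes: x right, y down, z forward; pixel columns grow to the right and rows downward; lengths in m; the calibration is good to about 2 mm. A picture is of the moment at which its call begins: read the wrist's pose just before it. calibration takes no time and is no camera call; for the wrist camera it gives the pose at the moment of the call.
A pose or a line that the arm cannot do raises env.PlanningError and nothing moves.
- job.job_done(): hands the job in; it is judged then, once.
The state is a dict: "time": time; "qpos": joint angles; "joint_velocities": joint speeds; "joint_torque": joint torques, N m; "tcp_pos": TCP position; "orientation": TCP orientation; "force": force on the tool from outside, world axes, zero at the start; "torque": the same for the moment, N m; "opening": finger opening in m; "gripper_force": force on a finger pad.
Only numpy, scipy, OpenCV 4.12 (cv2) and the standard library are available. Lean on these libraries where they do the work, as an engineer would, in place of code of your own. Each camera call takes 0.05 s, during which the arm holds its last target. There are 200 camera calls.

### The job

Press the red ejector of the roller feeder with one fingertip, so that the aluminium roller pops out of its nest, and trap the roller on the ramp with the other finger of the same gripper before it rolls off the ramp's open end. Do not grip, squeeze or lift the roller, and do not pull or push it out of its nest by hand: it is only stopped by the finger standing in its way. Finish while holding it like that, with one finger still keeping the ejector down and the roller resting still against the other finger on the ramp, and leave the tools and blocks around it where they are.

Things in the scene. Friction and masses are not known exactly. Their poses are not given: they have to be found in the camera images.
- feeder: Roller feeder fixed to the bench, plywood base 176 x 76 x 10 mm (x -64 to +112). Origin: underside of the base, below the nest; x points downhill, z up. Along x: grey housing with the red ejector (x -51 to -15, top z = 37 mm), a thin wall (x = -14, top z = 47), the nest with the roller, and a ramp of aluminium between wooden cheeks. The low end is open: an unstopped roller is gone in half a second.
- ejector_top (a point): Centre of the top of the red ejector cap with three black ribs, 28 mm along the feeder's x, 36 mm across; at feeder x = -33, y = 0, z = 49 mm when up, z = 40 mm fully down; moves with the cap. With two level fingertips, the one in the channel is then also at z = 40 mm: 5 to 9 mm clear of the ramp at x = 40 to 60 mm and below the roller's centre, so it stops the roller.
- ejector (a joint): Travel of the red ejector, m: 0 = up, 0.009 = fully down. A spring pushes it up (2 N at the start, 5.5 N fully down) and returns it when let go. It lifts the nest's floor by 0.6 of its travel; the roller pops over the nest's edge after about 5 mm of travel and then rolls downhill by itself.
- roller_center (a point): Centre of the loose aluminium roller, 24 mm diameter, 44 mm long, about 0.1 kg, lying across the channel (axis along the feeder's y). In the nest it is at feeder x = 1.6, z = 51 mm, against a 3 mm step; on the ramp it is 12 mm above the surface. It must come to rest with its centre between feeder x = 16 and 88 mm.
- ramp_end (a point): Middle of the upper edge of the ramp's low, open end, at feeder x = 98, z = 25 mm. The ramp starts at x = 7 mm and falls 10 degrees: its surface is at feeder z = 42 mm - 0.176 x (35 mm at x = 40, 31 mm at x = 60). The channel between the cheeks is 48 mm wide (y = +-24 mm); the cheeks stand 8 mm above the ramp.
- tape_roll: Bystander: loose roll of cream masking tape lying flat, 100 mm across, 25 mm high; origin at the centre of its underside. Leave it alone.
- sanding_block: Bystander: loose brown sanding block 64 x 112 x 34 mm; origin at the centre of its underside. Leave it alone.
- stop_block: Bystander: loose light wooden block 50 x 85 x 45 mm; origin at the centre of its underside. Leave it alone.
- offcut_walnut: Bystander: loose dark walnut offcut 60 x 70 x 22 mm; origin at the centre of its underside. Leave it alone.
Things that resemble listed ones, but are neither listed nor needed, are in the scene too. Of the things shaped like the part that bears roller_center, the aluminium one is meant.

How it is judged:
By the outcome, as a careful person would: the job done as asked, in the order asked, and still so for the second after the job is handed in, while the arm keeps its last pose, push and grip.
It also fails if it takes over 32 s, if anything falls off the work surface, if the arm or the gripper's body presses on something with over 40 N, if the wrist force passes 120 N, or if a joint passes its speed limit or range.

## Working session

There is one attempt and no reset: what is moved stays moved. The work goes in short steps, each a Python script; the robot and the scene stay as the last script left them, time stands still between calls to the robot, and variables do not carry over. Pictures are saved under pics/ and viewed, at most 10 in all, crops included, and the job is handed in when it is done.

```bash
mkdir -p pics
cat > h.py <<'E'
import numpy as np, cv2
from cell import env, kin, camera, calibration, job
def shot(n,f):
    c=calibration(n); p,d=camera(n); cv2.imwrite(f'pics/{f}.png',p); np.savez(f'pics/{f}.npz',p=p,d=d,**{k:np.array(c[k]) for k in c}); return p,d,c
def back(c,d,u,v,z=None):
    R=cv2.Rodrigues(np.array(c['rvec'],float))[0]; t=np.array(c['tvec'],float).ravel()
    r=np.array([(u-c['cx'])/c['fx'],(v-c['cy'])/c['fy'],1.0])
    o=-R.T@t; w=R.T@r
    return o+w*(d if z is None else (z-o[2])/w[2])
E
python3 - <<'E'
from h import *
a=shot('scene','s0')[0]; b=shot('top','t0')[0]
s=env.get_state(); print(s['time'],s['tcp_pos'],s['orientation'],s['force'],s['opening'])
E
```

```text
0.1 [ 0.25258625 -0.62551316  0.30300025] [-8.07335679e-04  9.81648314e-01  1.90698429e-01 -2.10814880e-04] [-0.27170134 -0.53059281 -0.08344626] 0.08538689851424798
```

View pics/t0.png

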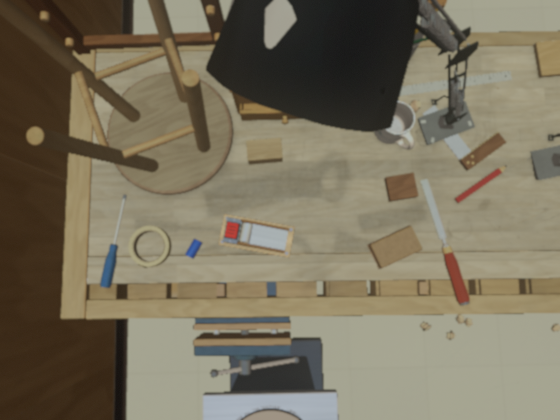

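View pics/s0.png

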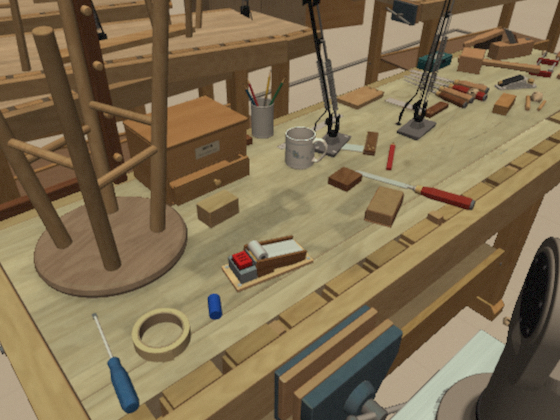

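The top view shows the feeder at about (257,236), with the red cap at (232,231), the roller at about (246,233) and the ramp running right. The tape roll is at (148,246), the stool at (170,130) and a blue decoy roller at (194,248). Next I'll localise the feeder.

```bash
python3 - <<'E'
from h import *
for f in ['t0','s0']:
    n=np.load(f'pics/{f}.npz'); p=n['p']; d=n['d']; hsv=cv2.cvtColor(p,cv2.COLOR_BGR2HSV)
    R=cv2.Rodrigues(n['rvec'])[0]; print(f,'cam',-R.T@n['tvec'].ravel(),n['fx'])
    m=((hsv[...,0]<8)|(hsv[...,0]>172))&(hsv[...,1]>170)&(hsv[...,2]>90)
    k,l,st,ce=cv2.connectedComponentsWithStats(m.astype(np.uint8))
    for i in range(1,k):
        if st[i,4]>30:
            u,v=ce[i]; print(st[i],ce[i].round(1),back(n,d[int(v),int(u)],u,v).round(4), back(n,0,u,v,.049).round(4))
n=np.load('pics/t0.npz')
for u,v in [(220,235),(226,214),(294,232),(290,256),(265,420),(232,231),(247,233),(289,238),(148,246),(128,246),(265,150),(200,95),(35,135),(155,165),(195,150)]:
    if v<420: print((u,v),back(n,n['d'][v,u],u,v).round(3))
E
python3 - <<'E'
import cv2
a=cv2.imread('pics/t0.png')[200:270,205:310]; b=cv2.imread('pics/s0.png')[225:295,215:320]
cv2.imwrite('pics/c0.png',cv2.vconcat([cv2.resize(x,None,fx=4.2,fy=4.2,interpolation=cv2.INTER_CUBIC) for x in(a,b)]))
E
```

```text
t0 cam [ 0.4415038  -0.04224248  1.11848299] 455.4888245273635
[226 223  12  15 113] [231.5 230.1] [0.5336 0.0803 0.0476] [0.5334 0.0801 0.049 ]
s0 cam [-0.03065969  0.49662365  0.67518664] 477.93504077638613
[453  85  16   7  60] [460.6  87.8] [ 0.756  -1.0831  0.0238] [ 0.7256 -1.022   0.049 ]
[387 145   8  25 101] [390.2 157.1] [ 0.6283 -0.517   0.0083] [ 0.5881 -0.4552  0.049 ]
[421 187  51  19 334] [446.8 195.6] [ 0.4071 -0.4453  0.0252] [ 0.3911 -0.4108  0.049 ]
[233 251  19  17 205] [242.  258.9] [0.5327 0.0818 0.047 ] [0.5309 0.0831 0.049 ]
(220, 235) [0.526 0.113 0.008]
(226, 214) [0.577 0.098 0.004]
(294, 232) [ 0.529 -0.068 -0.003]
(290, 256) [ 0.471 -0.057 -0.   ]
(232, 231) [0.531 0.079 0.047]
(247, 233) [0.525 0.043 0.061]
(289, 238) [ 0.514 -0.055  0.011]
(148, 246) [ 0.503  0.292 -0.001]
(128, 246) [ 0.505  0.342 -0.004]
(265, 150) [ 0.726 -0.002  0.042]
(200, 95) [0.711 0.082 0.44 ]
(35, 135) [0.635 0.304 0.5  ]
(155, 165) [0.693 0.261 0.054]
(195, 150) [0.734 0.169 0.032]
```

View pics/c0.png

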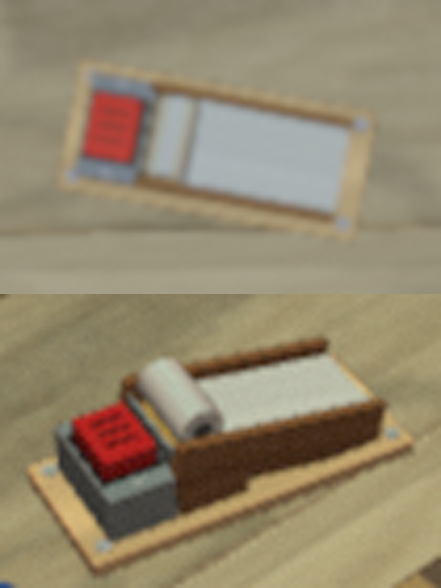

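The crop confirms the layout: cap on the left and ramp falling to the right (world -y). The base corners in the top view are about (225,215), (294,227), (289,256) and (220,245). I'll compute the axis, check the lamp height, then move above the feeder.

Run:
```python
from h import *
n=np.load('pics/t0.npz'); 
P=[back(n,0,u,v,.010) for u,v in [(224.8,214.8),(293.8,226.9),(288.8,256.4),(219.8,244.8)]]
print(np.round(P,4)); 
up=(P[0]+P[3])/2; lo=(P[1]+P[2])/2; ax=(lo-up)[:2]; L=np.linalg.norm(ax); ax/=L
print('L',L,np.linalg.norm(P[0]-P[3]),np.linalg.norm(P[1]-P[2]),'yaw',np.degrees(np.arctan2(ax[1],ax[0])))
c=(up+lo)[:2]/2; o=c-ax*.024; print('origin',o,'cap',o-.033*ax)
d=n['d']; 
for u,v in [(330,60),(240,40),(370,120),(400,40),(300,110)]: print((u,v),back(n,d[v,u],u,v).round(3))
th=np.arctan2(ax[1],ax[0])
# tool z down, tool y along +-feeder x
ctr=o+ax*.0165
for s in (1,-1):
    y=np.r_[s*ax,0]; z=np.array([0,0,-1.]); x=np.cross(y,z)
    from scipy.spatial.transform import Rotation as Ro
    q=Ro.from_matrix(np.c_[x,y,z]).as_quat()[[3,0,1,2]]
    for h in (.3,.1): print(s,q.round(4),kin.inverse_kinematics([*ctr,h],q))
```

```text
[[ 0.5747  0.1006  0.01  ]
 [ 0.5408 -0.0677  0.01  ]
 [ 0.4694 -0.0537  0.01  ]
 [ 0.5015  0.1134  0.01  ]]
L 0.17092336732164223 0.07429749928280019 0.07274169857078319 yaw -101.12335314885854
origin [0.52624414 0.04671939] cap [0.53261057 0.07909945]
(330, 60) [ 0.58  -0.076  0.826]
(240, 40) [ 0.603 -0.015  0.813]
(370, 120) [ 0.549 -0.109  0.79 ]
(400, 40) [ 0.602 -0.129  0.809]
(300, 110) [ 0.552 -0.056  0.807]
1 [ 0.      0.9953 -0.0969  0.    ] [ 0.20187749  0.26750536 -0.44757446  1.89422723  0.13556025  1.0093011
 -2.06916141]
1 [ 0.      0.9953 -0.0969  0.    ] [ 0.01053916  0.53478808 -0.23433876  2.04916204  0.21745971  0.58059081
 -2.13966012]
-1 [0.     0.0969 0.9953 0.    ] [ 0.48741025  0.33400788 -0.80398653  1.87714265  0.27643547  1.04513645
  0.94709537]
-1 [0.     0.0969 0.9953 0.    ] [ 0.3406639   0.6156017  -0.65700354  2.02705543  0.58587952  0.69167469
  0.68285034]
```

```bash
cat >> h.py <<'E'
from scipy.spatial.transform import Rotation as Ro
def quat(th,s=-1):
    y=s*np.array([np.cos(th),np.sin(th),0]); z=np.array([0,0,-1.])
    return Ro.from_matrix(np.c_[np.cross(y,z),y,z]).as_quat()[[3,0,1,2]]
E
python3 - <<'E'
from h import *
env.reach([.5230,.0305,.30],quat(np.radians(-101.1)))
shot('wrist','w0'); s=env.get_state(); print(s['time'],s['tcp_pos'],s['qpos'],s['force'],env.nose_length)
E
```

```text
2.6667 [0.52321706 0.02947364 0.2998793 ] [ 0.48846059  0.33418482 -0.80298722  1.87699616  0.27645901  1.04517212
  0.94743726] [-0.17683394  0.27005174  0.21381593] 0.0726
```

View pics/w0.png

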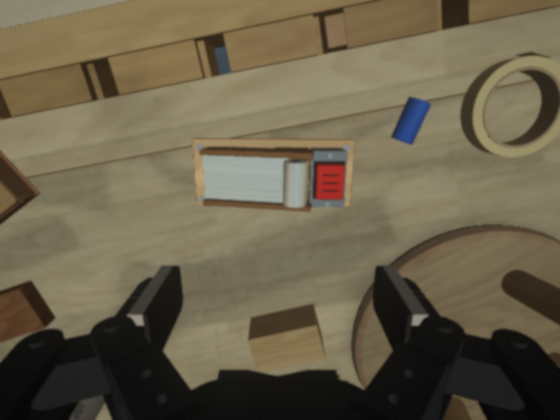

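The wrist view shows the feeder squared up: cap at about (330,182), roller at about (297,184), base spanning (195..353, 140..209). I'll refine from this view.

Run:
```python
from h import *
n=np.load('pics/w0.npz'); p=n['p']; hsv=cv2.cvtColor(p,cv2.COLOR_BGR2HSV); d=n['d']
m=(((hsv[...,0]<8)|(hsv[...,0]>172))&(hsv[...,1]>150)&(hsv[...,2]>80)).astype(np.uint8)
m[:150]=0;m[215:]=0; m[:,:300]=0;m[:,360:]=0
m=cv2.morphologyEx(m,cv2.MORPH_CLOSE,np.ones((5,5)))
c=max(cv2.findContours(m,0,2)[0],key=cv2.contourArea); r=cv2.minAreaRect(c); print('cap rect',r)
cap=back(n,0,*r[0],.049); print('cap',cap,'depth z',back(n,d[182,330],330,182))
B=cv2.boxPoints(r); Bw=np.array([back(n,0,*b,.049)[:2] for b in B]); print('sides',np.linalg.norm(Bw-np.roll(Bw,-1,0),axis=1))
# two-view height of cap: top + wrist triangulation
t=np.load('pics/t0.npz')
def ray(n,u,v):
    R=cv2.Rodrigues(n['rvec'])[0]; o=-R.T@n['tvec'].ravel(); w=back(n,1,u,v)-o; return o,w/np.linalg.norm(w)
s0=np.load('pics/s0.npz')
def tri(L):
    A=sum(np.eye(3)-np.outer(w,w) for o,w in L); b=sum((np.eye(3)-np.outer(w,w))@o for o,w in L); return np.linalg.solve(A,b)
print('tri',tri([ray(t,231.5,230.1),ray(n,*r[0]),ray(s0,242,258.9)]),tri([ray(n,*r[0]),ray(s0,242,258.9)]))
# base lines and roller via depth points in feeder region
vv,uu=np.mgrid[130:220,185:365]; Q=np.array([back(n,d[v,u],u,v) for v,u in zip(vv.ravel(),uu.ravel())])
h=Q[Q[:,2]>.006]; rr=cv2.minAreaRect(((h[:,:2])*1000).astype(np.float32)); print('feeder rect mm',rr)
C=[back(n,0,u,v,.010) for u,v in [(354,141),(193,140),(196,208),(351,208)]]; print(np.round(C,4))
rl=Q[Q[:,2]>.055]; print('roller',rl.mean(0),rl[:,2].max(),len(rl))
def line(): 
    w=cap[:2]-rl.mean(0)[:2]; print('axis from cap-roller',np.degrees(np.arctan2(-w[1],-w[0])),np.linalg.norm(w))
line()
```

```text
cap rect ((329.0, 181.0), (34.0, 28.0), 90.0)
cap [0.53207172 0.07845847 0.049     ] depth z [0.53295402 0.0791528  0.05021254]
sides [0.02755583 0.03495474 0.02845343 0.03491615]
tri [0.53376561 0.08002117 0.04486746] [0.53413004 0.07960069 0.04427683]
feeder rect mm ((501.31109619140625, 27.093215942382812), (176.41757202148438, 114.622802734375), 78.43492126464844)
[[ 0.5038  0.1158  0.01  ]
 [ 0.4691 -0.0547  0.01  ]
 [ 0.5444 -0.0721  0.01  ]
 [ 0.5789  0.1029  0.01  ]]
roller [0.5192834  0.04479305 0.08380028] 0.3709266987024723 1087
axis from cap-roller -110.80004880346313 0.03601252426185066
```

Run:
```python
from h import *
th=np.radians(-101.2); ax=np.array([np.cos(th),np.sin(th)]); cap=np.array([.5328,.0788])
env.grip(.078,20); s=env.get_state(); print(s['opening'],s['time'])
c=cap+ax*(s['opening']/2+.00725)
env.reach([*c,.17],quat(th)); env.movel([*c,.128],.08)
s=env.get_state(); print(s['time'],s['tcp_pos'],c,s['force'])
a=shot('scene','s1')[0][170:300,180:340]; b=shot('wrist','w1')[0]
cv2.imwrite('pics/c1.png',cv2.vconcat([cv2.resize(a,(400,325),interpolation=cv2.INTER_CUBIC),cv2.resize(b,(400,275))]))
```

```text
0.07815514774040448 2.9167
4.175 [0.52380283 0.03355055 0.12787249] [0.52380159 0.03335473] [-0.22249178  0.59502123  0.04379222]
```

View pics/c1.png

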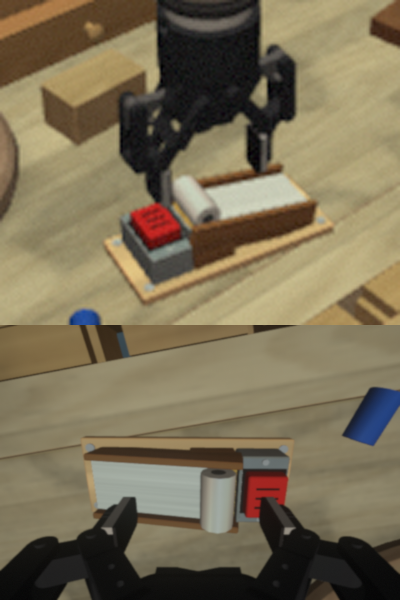

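The fingertips are over the cap (left) and the ramp channel (right). I'll check the projection of the expected tips: the left tip shows at crop (163,203), which is scene (245,251); the right tip is at crop (257,172), which is scene (283,239).

Run:
```python
from h import *
n=np.load('pics/s1.npz'); w=np.load('pics/w1.npz')
th=np.radians(-101.2); ax=np.array([np.cos(th),np.sin(th)]); cap=np.array([.5328,.0788])
for k,q in {'A':cap,'Ain':cap+ax*.00725,'B':cap+ax*.0925,'Bin':cap+ax*.0853}.items():
  for z in (.056,.066):
    K=lambda n:np.array([[n['fx'],0,n['cx']],[0,n['fy'],n['cy']],[0,0,1]],float)
    f=lambda n:cv2.projectPoints(np.array([[*q,z]]),n['rvec'],n['tvec'],K(n),None)[0].ravel().round(1)
    print(k,z,f(n),f(w))
a=cv2.resize(n['p'][215:275,215:315],(800,480),interpolation=cv2.INTER_CUBIC); b=cv2.resize(w['p'][120:340,110:430],(800,550))
cv2.imwrite('pics/c2.png',a); cv2.imwrite('pics/c3.png',b)
```

```text
A 0.056 [243.  254.7] [375.6 268.9]
A 0.066 [242.8 250.8] [381.8 279.6]
Ain 0.056 [246.3 253.5] [360.6 268.9]
Ain 0.066 [246.2 249.6] [365.9 279.6]
B 0.056 [283.8 239.6] [185.  268.6]
B 0.066 [283.9 235.8] [179.1 279.3]
Bin 0.056 [280.7 240.7] [199.8 268.7]
Bin 0.066 [280.8 236.9] [194.9 279.3]
```

View pics/c2.png

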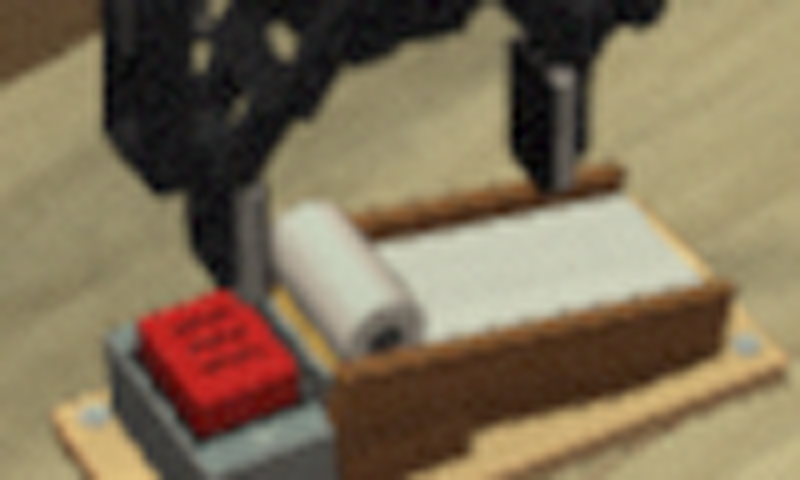

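View pics/c3.png

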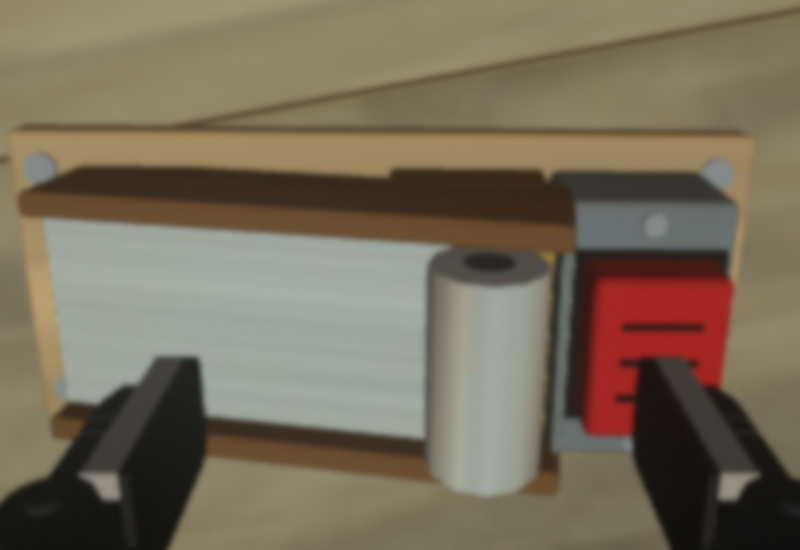

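The projections agree with the images to within about 1 mm, and the tip material sits near the inner face. I'll shift 2 mm uphill and press.

Run:
```python
from h import *
th=np.radians(-101.2); ax=np.array([np.cos(th),np.sin(th)]); cap=np.array([.5328,.0788])
c=cap+ax*(.0391+.00725-.002)
env.movel([*c,.127],.05)
f0=np.array(env.get_state()['force'])
r=env.movel([*c,.085],.025,stop_force=14)
for i in range(3):
    s=env.get_state(); print(r,s['time'],s['tcp_pos'],np.array(s['force'])-f0,s['torque']); env.dwell(.3)
a=shot('scene','s2')[0][215:275,215:315]; b=shot('wrist','w2')[0][120:340,110:430]
cv2.imwrite('pics/c4.png',cv2.vconcat([cv2.resize(a,(500,300),interpolation=cv2.INTER_CUBIC),cv2.resize(b,(436,300)) if 0 else cv2.resize(b,(500,300))]))
```

```text
True 5.5583 [0.52427305 0.03542859 0.10227009] [-3.67370285 -2.00020223 11.86379628] [0.09881289 0.60265159 0.15001044]
True 5.8583 [0.52419013 0.03542879 0.10220828] [-3.7903389  -2.04687572 11.51000747] [0.1667135  0.55352824 0.08287631]
True 6.1583 [0.5241945  0.0354046  0.10222422] [-4.16804699 -1.72209222 11.20521068] [0.19945438 0.58311798 0.04446586]
```

View pics/c4.png

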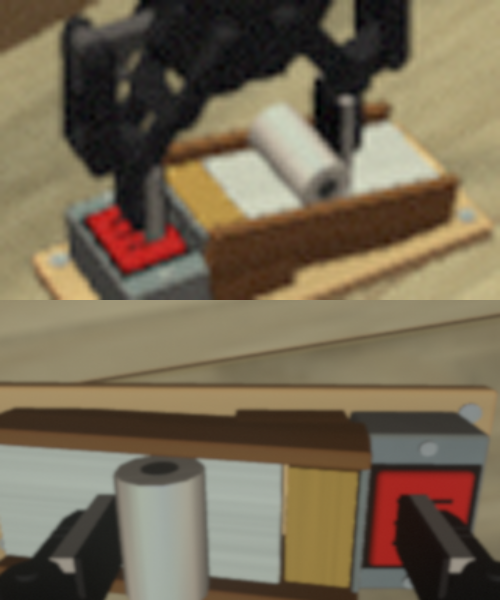

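The roller rests against the downhill finger on the ramp and the cap is flush with the housing. The 11 N push is above the 5.5 N spring, so the cap is on its stop. I'll check that nothing moves, then hand in.

Run:
```python
from h import *
a=np.load('pics/w2.npz')['p']; env.dwell(.6); b=camera('wrist')[0]
print(np.abs(a.astype(int)-b)[120:340,110:430].mean(), env.get_state()['force'], env.get_state()['time'])
print(cv2.phaseCorrelate(*[cv2.cvtColor(x[180:340,160:270],cv2.COLOR_BGR2GRAY).astype(np.float32) for x in(a,b)]))
print(job.job_done())
```

```text
0.42578125 [-3.04707981 -1.91913223 11.87036215] 7.2083
((-0.02590077402665969, 0.002722237490701218), 1.0056112289428711)
the job is handed in; nothing more can be done
None
```

The job is handed in at about 7.2 s: one finger holds the ejector fully down with about 11 N, and the roller rests still against the other finger on the ramp; nothing else was touched.

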